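# Open the top half of a drying cabinet's split door

### The arm

A 6-joint arm with a two-finger parallel gripper is mounted at the origin on the work surface. World frame = base frame: x ahead of the robot, y to its left, z up, the work surface at z = 0. Lengths are in m, angles in rad, forces in N, time in s.
With the tool pointing down it reaches from about 0.35 to 0.975 m from the base axis. Payload 4.9 kg.
Tool frame: the origin (TCP) lies at the very end of the fingers, on their centre line; the grasp point (between the pads) lies 19 mm behind it (ctrl.grip_point_offset is the distance from the TCP to the grasp point, in m); z points along the fingers, y is the line along which they close (so a half turn about z gives the same grasp; the last joint's range is limited). The gripper opens to 85 mm and grips with 20 to 120 N. Pads are 22 mm wide; open, the fingers measure 114 mm over their backs; the gripper's body (76 mm by 85 mm) begins 54 mm behind the grasp point. The pads swing forward as they close: fully open they stand 13 mm farther back than shut.
Start: joints at [-1.27, 0.053, 1.613, -0, 1.476, -0.119], TCP at [0.255, -0.571, 0.231] pointing down, gripper open.
Joint ranges: [-3.01, 3.01], [-1.01, 2.22], [0.06, 2.58], [-1.02, 4.17], [0.09, 2.62], [-3.14, 3.14]. Speed limits (rad/s): [2.57, 2.57, 3.14, 3.14, 3.14, 3.14].

### API

Orientations are given as a rotation vector (axis times angle).
In Python, from station import ctrl gives the robot as it stands.
- The arm moves only by the tool send_rows, never from a script. Its argument "rows" is a list of rows, each a list of 3 entries, a list of its own where there are three numbers: the finger opening in cm, from 0 to 8.54, then the shift along the tool's x, y, z in cm, then the turn about the tool's z in degrees. A call has 1 to 10 rows; each row shifts and turns the commanded pose from where the row before left it, along the tool's axes as they then stand; what a row does not reach is not made up. A row lasts 1/8 s, in which the tool goes at most 62.5 mm and 10.7 degrees, less where a joint would pass 70% of its speed; a pose out of reach is approached as far as the arm can. A call with a gripper value outside its range is refused whole. The fingers move at their own pace and stop on an object; "newtons" is the grip in N (left out, the last holds). Time passes only in rows, so rows that do not move let the fingers close. It gives the time, the measured TCP pose, the force, the opening and the grip force at its end, in the units of the state.
- ctrl.get_obs(): the state, without advancing time (a new reading comes with each control period).
- ctrl.get_image(name): name is "scene" or "top"; returns a dict with "frame" (480x640x3 uint8, red, green, blue), "range_z" (480x640 float32, m along the optical axis (not along the pixel's ray), 0 where there is no reading), "fx", "fy", "cx", "cy" (pixels), "cam_to_world" (4x4, takes a point from camera to world coordinates). Camera axes: x right, y down, z forward; pixel columns grow to the right and rows downward; lengths in m; the calibration is good to about 2 mm. A picture is of the moment at which its call begins.
- ctrl.finish_job(): hands the job in; it is judged then, once.
The state is a dict: "t": time; "q": joint angles; "dq": joint speeds; "effort": joint torques, N m; "tool_pos": TCP position; "tool_rot": TCP orientation; "contact_force": force on the tool from outside, world axes, zero at the start; "wrist_torque": the same for the moment, N m; "opening": finger opening in m; "grip_force": force on a finger pad.
Only numpy, scipy, OpenCV 4.12 (cv2) and the standard library are available. Lean on these libraries where they do the work, as an engineer would, in place of code of your own. Each camera call takes 0.05 s, during which the arm holds its last target. There are 200 camera calls.

### The job

I need to get at the upper shelf of the drying cabinet. Draw the bolt of the top half of its split door and swing that half wide open until it stands square to the cabinet's front or further, and leave it standing so. The bottom half must stay shut and bolted, and nothing else on the bench or on the cabinet may be shoved about.

Things in the scene. Friction and masses are not known exactly. Their poses are not given: they have to be found in the camera images.
- cabinet: Bench-top drying cabinet, cream steel, 265 wide, 240 deep, 403 high, fixed. Origin: on the bench in the plane of its front. Its -x axis points straight out of the front, -y along the front to the doors' free edge (front spans y -140 to +125), z up. Split door in the front: two white leaves, bottom at heights 32 to 176, top at 180 to 335, both hinged upright at y = +105, opening outwards.
- head_edge (a point): Middle of the lower front edge of the control head, the box above the top leaf (heights 339 to 403, as wide as the cabinet). It juts 28 out over the front, so a gripper held upright cannot get at the bolt or handle: it must lean, its wrist away from the front (35 to 45 degrees suits well).
- top_leaf (a joint): Angle of the top leaf (203 wide, 18 thick, flush with the front) in rad: 0 shut, grows as it opens outwards (clockwise seen from above), stops at 1.95. Light friction (about 0.1 N m), stays where it is left; held shut by its bolt alone.
- top_hinge (a point): Point on the hinge axis of the top leaf, at the height of its handle (236 above the bench), in the plane of the front.
- top_handle (a point): Middle of the top leaf's bow handle: an upright round steel bar, 12 thick, 72 long between its two standoffs, its axis 48 out from the leaf's face and 185 from the hinge axis along the leaf, 236 above the bench. Turns with the leaf.
- top_bolt (a joint): Travel in m of the top leaf's barrel bolt: 0 fully shot into the keeper on the cabinet's side post, grows as it is drawn along the leaf towards the hinge (cabinet +y when the leaf is shut), 0.032 fully drawn. It frees the leaf from about 0.021. Friction about 2 N, no spring: stays where it is left.
- top_knob (a point): Grip point on the knob of the top bolt: a round steel knob, 16 thick, standing straight out of the leaf from 26 to 52 off its face on a thinner stem; this point is on its axis, 39 off the face, 301 above the bench, 65 above the handle's middle and 8 nearer the hinge when shot. Bolt rod and guides stand 14 proud of the leaf, the keeper 16.
- bottom_leaf (a joint): Angle of the bottom leaf in rad, 0 shut; same handle and hinge side as the top leaf. To stay shut.
- bottom_bolt (a joint): Travel in m of the bottom leaf's own bolt, same make as the top one, its knob 144 above the bench; near 0 = shot. To stay shot.
- tip_box: Loose pipette-tip box, 85 x 125, 72 high, on the bench in front of the cabinet, below the top leaf. Origin: centre of underside. Leave alone.
- swab_jar: Loose lidded jar of swabs, diameter 74, 102 high, on the bench in front of the cabinet. Origin: centre of underside. Leave alone.
- dish_stack: Loose stack of dishes, diameter 92, 75 high, on top of the cabinet. Origin: centre of underside. Leave alone.
- spray_bottle: Loose spray bottle, diameter 84, 194 high. Origin: centre of underside. Leave alone.
- flask: Loose stoppered conical flask, diameter 86, 150 high. Origin: centre of underside. Leave alone.
- reagent_bottle: Loose screw-cap bottle, diameter 70, 150 high. Origin: centre of underside. Leave alone.
- tray: Loose shallow open tray, 200 x 280, 45 high. Origin: centre of underside. Leave alone.
- blue_link: Loose blue tube with metal ends, about 400 long, 40 wide, 32 high, lying on the bench. Origin: at its middle, on the bench. Leave alone.

How it is judged:
By the outcome, as a careful person would: the job done as asked, in the order asked, and still so for the second after the job is handed in, with the robot touching nothing.
It also fails if it takes over 56 s, if anything falls off the work surface, if the arm or the gripper's body presses on something with over 40 N, if the wrist force passes 120 N, or if a joint passes its speed limit or range.

## Working session

There is one attempt and no reset: what is moved stays moved. The work goes in short steps, Python scripts to look and compute and a tool call to move; the robot and the scene stay as the last step left them, time stands still between calls to the robot, and variables do not carry over. Pictures are saved under pics/ and viewed, at most 10 in all, crops included, and the job is handed in when it is done.

Besides the shell and the picture viewer there is one more tool, called after ">>>" as name(argument=value, ...), one argument or row to a line, values as JSON. send_rows: Moves the arm, as the interface text tells. Its arguments: {"type":"object","properties":{"rows":{"type":"array","items":{"type":"array"}},"newtons":{"type":"number"}},"required":["rows"]}

```bash
ls; mkdir -p pics
python3 - <<'E'
from station import ctrl
import cv2,numpy as np
for n in ("scene","top"):
    d=ctrl.get_image(n); cv2.imwrite(f"pics/{n}0.png",d["frame"][:,:,::-1]); np.savez(f"{n}0.npz",**d)
    print(n,d["fx"],d["fy"],d["cx"],d["cy"],np.round(d["cam_to_world"],3).tolist())
print(ctrl.get_obs())
print(ctrl.grip_point_offset)
E
```

```text
pics
scene 526.858934462019 526.858934462019 319.23647216005764 242.91391277045383 [[0.717, 0.524, -0.459, 1.103], [0.697, -0.531, 0.483, -0.674], [0.009, -0.666, -0.746, 1.221], [0.0, 0.0, 0.0, 1.0]]
top 483.943387706416 483.943387706416 316.7625044349156 239.89702801487323 [[0.003, -0.987, 0.162, 0.329], [-1.0, -0.007, -0.026, -0.007], [0.027, -0.162, -0.986, 1.406], [0.0, 0.0, 0.0, 1.0]]
{'t': 0.1, 'q': array([-1.26999125e+00,  5.33231639e-02,  1.61418053e+00, -5.00350865e-05,
        1.47603173e+00, -1.18992616e-01]), 'dq': array([ 0.0013189 , -0.00273706, -0.00217395,  0.00088206,  0.00286276,
       -0.00055252]), 'effort': array([ 4.55633244e-04, -3.94904673e+01, -3.71362281e+01, -1.61089688e-04,
        3.90100060e-03, -1.00852574e-05]), 'tool_pos': array([ 0.25455223, -0.57017368,  0.2301517 ]), 'tool_rot': array([-3.07075152e+00, -6.54190434e-01,  3.54729912e-04]), 'contact_force': array([ 0.4550468 , -1.27927082, -0.59325764]), 'wrist_torque': array([-0.05580163,  0.02254844,  0.01147966]), 'grip_force': 0.0, 'opening': 0.08563299707343822}
0.0187
```

View pics/scene0.png

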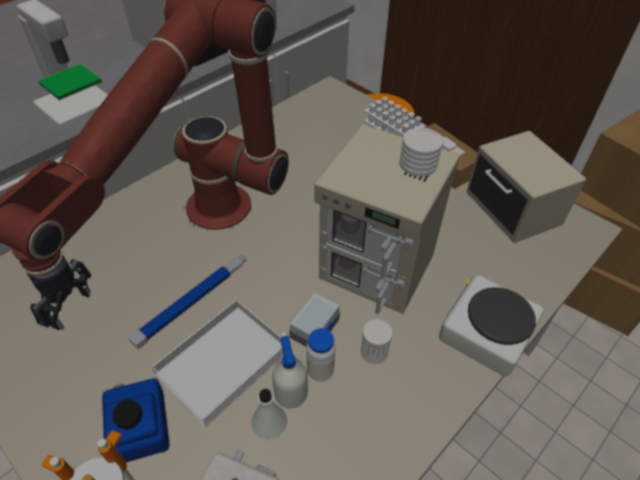

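View pics/top0.png

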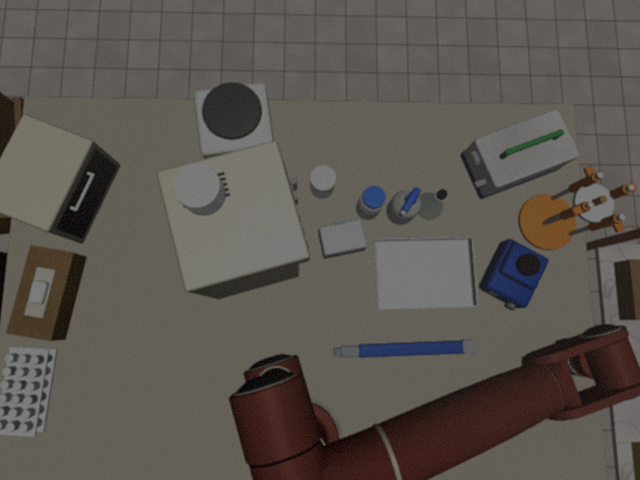

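Scene: the cabinet is at (385,215), front facing lower left, with handles and bolts around (385,265). In the top view its top spans (160..305, 145..290), with the front on the right. The jar is at (322,180) and the tip box at (342,238).

```bash
cat > h.py <<'E'
import numpy as np,cv2
def load(n): return dict(np.load(n))
def cloud(d):
    v,u=np.mgrid[:480,:640]; z=d["range_z"]
    P=np.stack([(u-d["cx"])/d["fx"]*z,(v-d["cy"])/d["fy"]*z,z],-1)
    T=d["cam_to_world"]; return P@T[:3,:3].T+T[:3,3]
def project(d,p):
    T=np.linalg.inv(d["cam_to_world"]); c=T[:3,:3]@p+T[:3,3]
    return d["fx"]*c[0]/c[2]+d["cx"],d["fy"]*c[1]/c[2]+d["cy"]
E
python3 - <<'E'
from h import *
t=load("top0.npz");s=load("scene0.npz")
P=cloud(t);m=(abs(P[...,2]-.403)<.012)&(P[...,1]>.1)&(P[...,0]>.2)
n,l,st,_=cv2.connectedComponentsWithStats(m.astype(np.uint8));k=1+np.argmax(st[1:,4]);q=P[l==k]
print(len(q),np.median(q[:,2]));r=cv2.minAreaRect(q[:,:2].astype(np.float32));print(r,cv2.boxPoints(r))
S=cloud(s);ms=(abs(S[...,2]-.403)<.012)&(S[...,1]>.1);n,l,st,_=cv2.connectedComponentsWithStats(ms.astype(np.uint8));k=1+np.argmax(st[1:,4]);q=S[l==k]
print(len(q),np.median(q[:,2]));r=cv2.minAreaRect(q[:,:2].astype(np.float32));print(r,cv2.boxPoints(r))
for nm,p,b in(("jar",(180,322),0),("box",(238,342),0),("rb",(198,372),0),("spray",(205,405),0)): print(nm,P[p[0]-2:p[0]+3,p[1]-2:p[1]+3].reshape(-1,3).mean(0).round(3))
c=s["frame"][170:320,300:460,::-1];cv2.imwrite("pics/crop0.png",cv2.resize(c,(800,750))[:600])
c=s["frame"][180:315,310:450,::-1];cv2.imwrite("pics/crop0.png",cv2.resize(c,(620,598),interpolation=cv2.INTER_CUBIC))
# box/jar extents
for nm,lo,hi in(("boxtop",.06,.08),("jartop",.09,.115)):
    mm=(P[...,2]>lo)&(P[...,2]<hi); 
    yx=(239,342) if nm=="boxtop" else (180,322)
    n,l,st,_=cv2.connectedComponentsWithStats(mm.astype(np.uint8)); k=l[yx]; 
    if k: print(nm,cv2.minAreaRect(P[l==k][:,:2].astype(np.float32)))
E
```

```text
8696 0.4032554089933652
((0.5433564186096191, 0.16992604732513428), (0.2700102627277374, 0.22038346529006958), 16.10550880432129) [[0.38308197 0.23834164]
 [0.44421786 0.02660769]
 [0.70363086 0.10151045]
 [0.642495   0.3132444 ]]
4151 0.40265090719162755
((0.543426513671875, 0.17042773962020874), (0.270766019821167, 0.22047293186187744), 15.616266250610352) [[0.3833661  0.24015078]
 [0.44271588 0.02781633]
 [0.7034869  0.1007047 ]
 [0.64413714 0.31303915]]
jar [ 0.713 -0.056  0.102]
box [ 0.554 -0.113  0.072]
rb [ 0.65  -0.188  0.15 ]
spray [ 0.622 -0.267  0.192]
boxtop ((0.5596315264701843, -0.11456519365310669), (0.08188047260046005, 0.12133436650037766), 11.83199691772461)
jartop ((0.720721960067749, -0.05709157884120941), (0.0730702355504036, 0.07035932689905167), 2.007666826248169)
```

View pics/crop0.png

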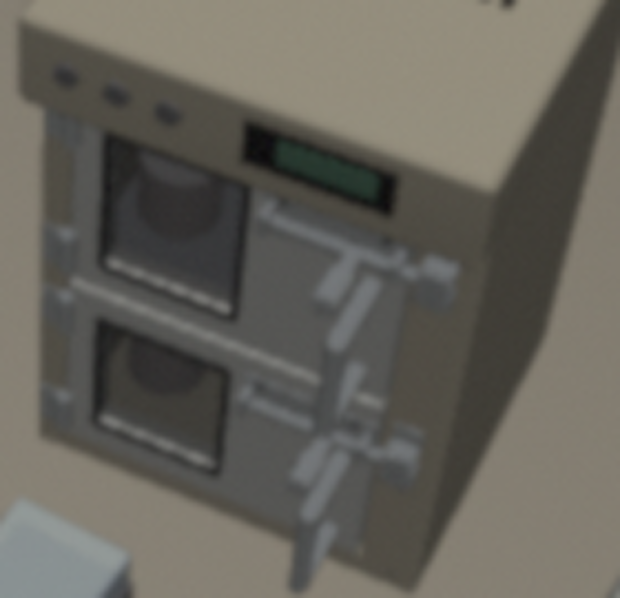

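The crop shows the knob at about crop (330,285) and the top handle bar from (365,290) to (330,400). My y>0.1 threshold cut the mask, so I'm redoing the rectangle and fitting the front plane.

```bash
cat > fit.py <<'E'
from h import *
t=load("top0.npz");s=load("scene0.npz")
for d in(t,s):
    P=cloud(d);m=(abs(P[...,2]-.403)<.012)&(P[...,1]>-.1)&(P[...,0]>.3)&(P[...,1]<.4)
    n,l,st,_=cv2.connectedComponentsWithStats(m.astype(np.uint8));k=1+np.argmax(st[1:,4]);q=P[l==k]
    r=cv2.minAreaRect(q[:,:2].astype(np.float32));print(len(q),r,cv2.boxPoints(r).round(4).tolist())
    B=cv2.boxPoints(r);B=B[np.argsort(B[:,1])][:2];B=B[np.argsort(B[:,0])]  # front edge, small x first
    print("front edge",B)
    f=(B[0]-B[1]);f/=np.linalg.norm(f)   # cabinet +y
    X=np.array([f[1],-f[0]])             # cabinet x, s.t. y=z x x
    print("cabx",X,"caby",f, "yaw",np.degrees(np.arctan2(X[1],X[0])))
    # scene cloud in this frame
    mid=B.mean(0); O=mid+.028*X+.0075*f ; print("O",O)
S=cloud(s)
A=np.stack([X,f]);q=(S[...,:2]-O)@A.T;Q=np.dstack([q,S[...,2]])
reg=(abs(Q[...,0])<.02)&(abs(Q[...,1])<.14)&(Q[...,2]>.03)&(Q[...,2]<.33)&(S[...,2]>0)
g=Q[reg];
c=np.linalg.lstsq(np.c_[g[:,1],np.ones(len(g))],g[:,0],rcond=None)[0]
for _ in range(5):
    e=g[:,0]-np.c_[g[:,1],np.ones(len(g))]@c;k=abs(e)<.005;c=np.linalg.lstsq(np.c_[g[k,1],np.ones(k.sum())],g[k,0],rcond=None)[0]
print("plane x=a*y+b",c,k.sum(),len(g))
for nm,lo,hi in(("handle",.215,.255),("knobband",.285,.315)):
    mm=(Q[...,0]<-.03)&(Q[...,0]>-.075)&(Q[...,1]>-.14)&(Q[...,1]<.0)&(Q[...,2]>lo)&(Q[...,2]<hi)
    print(nm,mm.sum(),np.median(Q[mm],0),Q[mm].min(0),Q[mm].max(0), np.argwhere(mm).mean(0)[::-1])
E
python3 fit.py
```

```text
13709 ((0.5503575205802917, 0.14618636667728424), (0.2699291706085205, 0.26967331767082214), 16.199678421020508) [[0.3831000030040741, 0.23800000548362732], [0.45840001106262207, -0.020899999886751175], [0.7175999879837036, 0.0544000007212162], [0.642300009727478, 0.3133000135421753]]
front edge [[ 0.4583692  -0.02094982]
 [ 0.71758085  0.05435656]]
cabx [-0.27898577  0.9602952 ] caby [-0.9602952  -0.27898577] yaw 106.19968
O [0.5729612  0.04149924]
7467 ((0.5502303242683411, 0.14541737735271454), (0.2697027921676636, 0.2735980749130249), 16.10696792602539) [[0.38269999623298645, 0.2393999993801117], [0.4586000144481659, -0.023399999365210533], [0.7177000045776367, 0.05139999836683273], [0.6417999863624573, 0.314300000667572]]
front edge [[ 0.45862484 -0.02342369]
 [ 0.71774054  0.05140036]]
cabx [-0.27743155  0.96074545] caby [-0.96074545 -0.27743155] yaw 106.10697
O [0.573209   0.03880848]
plane x=a*y+b [0.00491446 0.00456137] 4856 6488
handle 53 [-0.04840139 -0.08106628  0.2348394 ] [-0.05299589 -0.08548538  0.21500734] [-0.03872567 -0.07371975  0.25456433] [384.05660377 268.26415094]
knobband 61 [-0.04351141 -0.07036113  0.30571268] [-0.04892978 -0.07758881  0.29522231] [-0.03017323 -0.06137479  0.31279327] [384.09836066 245.68852459]
```

The two views agree: origin at about (0.572, 0.043), front facing at about 106°, and handle and knob where the sizes say they should be. Rows can only turn the tool about its own z, so it stays upright. A widely opened finger can still push the knob from in front of the head. Because the knob stands off the leaf, that push should also swing the leaf open.

```bash
cat > go.py <<'E'
from h import *
from scipy.spatial.transform import Rotation as R
from station import ctrl
YAW=np.radians(106.1);X=np.array([np.cos(YAW),np.sin(YAW)]);F=np.array([-X[1],X[0]]);O=np.array([.5723,.043])
def cab(p): q=np.asarray(p[:2])-O; return np.array([q@X,q@F,p[2]])
def world(c): return np.r_[O+c[0]*X+c[1]*F,c[2]]
def state():
    o=ctrl.get_obs();r=R.from_rotvec(o["tool_rot"]).as_matrix()
    a=np.degrees(np.arctan2(r[1,1],r[0,1]))-106.1
    print("t",round(o["t"],2),"cab mm",(cab(o["tool_pos"])*1000).round(1),"tooly-cabx deg",round((a+90)%180-90,1),"zax",r[:,2].round(3),"F",(np.array([o["contact_force"][:2]@X,o["contact_force"][:2]@F,o["contact_force"][2]])).round(1),"open",round(o["opening"],4),"q",o["q"].round(2))
    return o,r
E
python3 - <<'E'
from go import *
o,r=state();print(r.round(3))
for c in((-.25,-.10,.30),(-.092,-.10,.275)):
    w=world(c);print("target",w.round(3),"tool shift cm now",((w-o["tool_pos"])@r*100).round(1))
w=world((-.25,-.1,.3))
S=cloud(load("scene0.npz"))
# forearm: distance from base along azimuth -1.27
d=np.array([np.cos(-1.27),np.sin(-1.27)]);al=S[...,:2]@d;pe=S[...,1]*d[0]-S[...,0]*d[1]
for a in np.arange(-.1,.8,.05):
    m=(abs(al-a)<.025)&(abs(pe)<.15)&(S[...,2]>.1)&(S[...,2]<1.1)
    if m.sum()>5: print(round(a,2),"z",S[m][:,2].min().round(3),S[m][:,2].max().round(3),"side",pe[m].min().round(2),pe[m].max().round(2))
E
```

```text
t 0.1 cab mm [-501.   475.3  230.2] tooly-cabx deg 8.0 zax [-0.001  0.002 -1.   ] F [-1.4 -0.1 -0.6] open 0.0856 q [-1.27  0.05  1.61 -0.    1.48 -0.12]
[[ 0.913  0.408 -0.001]
 [ 0.408 -0.913  0.002]
 [ 0.    -0.002 -1.   ]]
target [ 0.738 -0.169  0.3  ] tool shift cm now [ 60.5 -16.9  -6.9]
target [ 0.694 -0.018  0.275] tool shift cm now [ 62.6 -32.6  -4.4]
-0.05 z 0.104 0.327 side -0.06 0.11
0.0 z 0.1 0.328 side -0.09 0.15
0.05 z 0.1 0.719 side -0.09 0.15
0.1 z 0.602 0.703 side 0.01 0.15
0.15 z 0.591 0.687 side 0.03 0.13
0.2 z 0.572 0.674 side 0.04 0.13
0.25 z 0.556 0.654 side 0.04 0.13
0.3 z 0.54 0.639 side 0.04 0.13
0.35 z 0.523 0.625 side 0.04 0.13
0.4 z 0.51 0.608 side 0.04 0.13
0.45 z 0.503 0.592 side 0.04 0.13
0.5 z 0.481 0.572 side 0.02 0.13
0.55 z 0.247 0.562 side 0.02 0.13
0.6 z 0.244 0.558 side 0.02 0.14
0.65 z 0.245 0.554 side 0.03 0.14
0.7 z 0.257 0.351 side 0.07 0.1
```

>>> send_rows(
  rows=[
    [8.54, [0, 0, -3.5], 4],
    [8.54, [0, 0, -3.5], 4],
    [8.54, [4.5, -1.2, 0], 0],
    [8.54, [4.5, -1.2, 0], 0],
    [8.54, [4.5, -1.2, 0], 0],
    [8.54, [4.5, -1.2, 0], 0],
    [8.54, [4.5, -1.2, 0], 0],
    [8.54, [4.5, -1.2, 0], 0],
    [8.54, [4.5, -1.2, 0], 0],
    [8.54, [4.5, -1.2, 0], 0],
  ],
)

```text
t: 1.35
tool_pos: [0.5752, -0.3778, 0.3005]
tool_rot: [-3.11, -0.439, 0.001]
contact_force: [0.1, -0.5, 0.3]
opening: 0.0855
grip_force: 0.0
```

```bash
cat >> go.py <<'E'
def to(c):
    o,r=state();print("to",c,"shift cm",((world(c)-o["tool_pos"])@r*100).round(2))
E
python3 -c "
from go import *
to((-.25,-.10,.30))"
```

```text
t 1.35 cab mm [-405.1  114.   300.5] tooly-cabx deg -0.0 zax [-0.001  0.001 -1.   ] F [-0.5  0.   0.3] open 0.0855 q [-0.69  0.17  1.37 -0.    1.6   0.6 ]
to (-0.25, -0.1, 0.3) shift cm [ 21.38 -15.53   0.05]
```

>>> send_rows(
  rows=[
    [8.54, [4, -2.9, 0], 0],
    [8.54, [4.5, -3.3, 0], 0],
    [8.54, [4.5, -3.3, 0], 0],
    [8.54, [4.4, -3.2, 0], 0],
    [8.54, [4, -2.8, 0], 0],
    [8.54, [0, -4, 0], 0],
    [8.54, [0, -4, 0], 0],
    [8.54, [0, 0, 1], 0],
    [8.54, [0, 0, 1], 0],
    [8.54, [0, 0, 0.5], 0],
  ],
)

```text
t: 2.6
tool_pos: [0.7143, -0.095, 0.2742]
tool_rot: [-3.11, -0.436, 0.004]
contact_force: [0.2, 0.5, -0.8]
opening: 0.0854
grip_force: 0.0
```

Run:
```python
from go import *
to((-.092,-.10,.275))
d=ctrl.get_image("scene");np.savez("s1.npz",**d)
f=d["frame"][170:310,300:490,::-1].copy();cv2.imwrite("pics/s1.png",cv2.resize(f,(800,590),interpolation=cv2.INTER_CUBIC))
```

```text
t 2.6 cab mm [-172.   -98.2  274.2] tooly-cabx deg -0.1 zax [-0.003  0.    -1.   ] F [ 0.4 -0.4 -0.8] open 0.0854 q [-0.24  0.26  1.32 -0.    1.57  1.06]
to (-0.092, -0.1, 0.275) shift cm [ 0.16 -8.   -0.08]
```

View pics/s1.png

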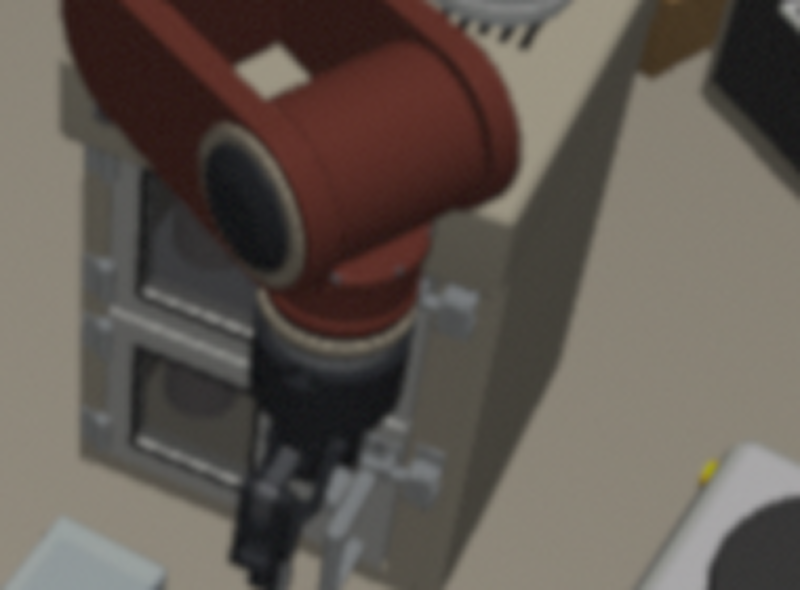

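The gripper hangs upright in front of the leaf. The black flange is at crop (335,350), with the red wrist over it. I'm checking the wrist's radius against height before closing in under the head edge.

Run:
```python
from go import *
S=cloud(load("s1.npz"));o=ctrl.get_obs();p=cab(o["tool_pos"])
q=(S[...,:2]-O)@np.stack([X,F]).T
dx=q[...,0]-p[0];dy=q[...,1]-p[1]
for z in np.arange(.27,.56,.015):
    m=(abs(S[...,2]-z)<.008)&(abs(dx)<.12)&(abs(dy)<.12)&(dx<.10)
    # exclude cabinet front (q0>-.06)
    m&=q[...,0]<-.06
    if m.sum()>3: print(z.round(3),m.sum(),"out",dx[m].min().round(3),dx[m].max().round(3),"y",dy[m].min().round(3),dy[m].max().round(3))
```

```text
0.285 10 out -0.052 0.045 y -0.01 0.005
0.3 52 out -0.057 0.049 y -0.011 0.007
0.315 30 out -0.057 0.046 y -0.011 0.007
0.33 17 out -0.075 -0.04 y -0.014 0.01
0.345 116 out -0.077 -0.021 y -0.017 0.014
0.36 112 out -0.075 -0.014 y -0.019 0.019
0.375 147 out -0.072 -0.011 y -0.02 0.02
0.39 195 out -0.071 -0.013 y -0.019 0.013
0.405 123 out -0.041 0.002 y -0.037 0.032
0.42 192 out -0.04 0.008 y -0.038 0.035
0.435 213 out -0.04 0.004 y -0.038 0.032
0.45 242 out -0.038 0.016 y -0.038 0.036
0.465 182 out -0.038 0.009 y -0.037 0.033
0.48 198 out -0.039 0.015 y -0.037 0.028
0.495 146 out -0.037 0.005 y -0.035 0.012
0.51 327 out -0.058 0.09 y -0.038 0.119
0.525 363 out -0.068 0.09 y -0.05 0.12
0.54 604 out -0.071 0.091 y -0.064 0.12
0.555 902 out -0.071 0.091 y -0.064 0.12
```

The visible gripper is only ±20 mm thick along tool x up to about TCP+125 mm, and the 38 mm radius cylinder starts above that. So I'm turning the tool 90°, with tool x into the cabinet. With the TCP near z 0.29, the thin part then passes in front of the head and can straddle the knob. I'll go in slowly and watch the force.

>>> send_rows(
  rows=[
    [4.5, [0, 0, -0.4], -10],
    [4.5, [0, 0, -0.4], -10],
    [4.5, [0, 0, -0.4], -10],
    [4.5, [0, 0, -0.4], -10],
    [4.5, [0, 0, 0], -10],
    [4.5, [0, 0, 0], -10],
    [4.5, [0, 0, 0], -10],
    [4.5, [0, 0, 0], -10],
    [4.5, [0, 0, 0], -10],
  ],
)

```text
t: 3.78
tool_pos: [0.7149, -0.0951, 0.2921]
tool_rot: [-1.884, -2.514, 0.0]
contact_force: [-0.8, -0.1, 0.4]
opening: 0.0448
grip_force: 0.0
```

Run:
```python
from go import *
to((-.085,-.072,.292))
d=ctrl.get_image("scene");np.savez("s2.npz",**d)
S=cloud(d);o=ctrl.get_obs();p=cab(o["tool_pos"])
q=(S[...,:2]-O)@np.stack([X,F]).T
dx=q[...,0]-p[0];dy=q[...,1]-p[1]
for z in np.arange(.285,.50,.012):
    m=(abs(S[...,2]-z)<.006)&(abs(dx)<.12)&(abs(dy)<.12)&(q[...,0]<-.06)
    if m.sum()>3: print((z-p[2]).round(3),m.sum(),"x",dx[m].min().round(3),dx[m].max().round(3),"y",dy[m].min().round(3),dy[m].max().round(3))
f=d["frame"][170:310,300:490,::-1].copy();cv2.imwrite("pics/s2.png",cv2.resize(f,(800,590),interpolation=cv2.INTER_CUBIC))
```

```text
t 3.77 cab mm [-172.2  -98.7  292.1] tooly-cabx deg -89.8 zax [-0. -0. -1.] F [0.1 0.8 0.4] open 0.0448 q [-0.24  0.25  1.3  -0.    1.6  -0.52]
to (-0.085, -0.072, 0.292) shift cm [ 8.73 -2.64  0.01]
0.005 17 x -0.011 0.01 y -0.033 0.028
0.017 61 x -0.014 0.007 y -0.036 0.036
0.029 56 x -0.013 0.011 y -0.036 0.037
0.041 49 x -0.014 0.008 y -0.039 0.042
0.053 175 x -0.015 0.014 y -0.055 0.056
0.065 120 x -0.019 0.014 y -0.057 0.058
0.077 152 x -0.019 0.008 y -0.062 0.063
0.089 160 x -0.02 -0.002 y -0.065 0.067
0.101 319 x -0.023 0.015 y -0.067 0.067
0.113 110 x -0.022 0.009 y -0.064 0.063
0.125 28 x -0.036 0.006 y -0.039 0.037
0.137 139 x -0.039 0.003 y -0.037 0.031
0.149 151 x -0.039 0.011 y -0.037 0.035
0.161 163 x -0.039 0.008 y -0.037 0.031
0.173 259 x -0.038 0.015 y -0.036 0.036
0.185 63 x -0.037 -0.004 y -0.036 0.03
0.197 171 x -0.038 0.009 y -0.037 0.032
```

View pics/s2.png

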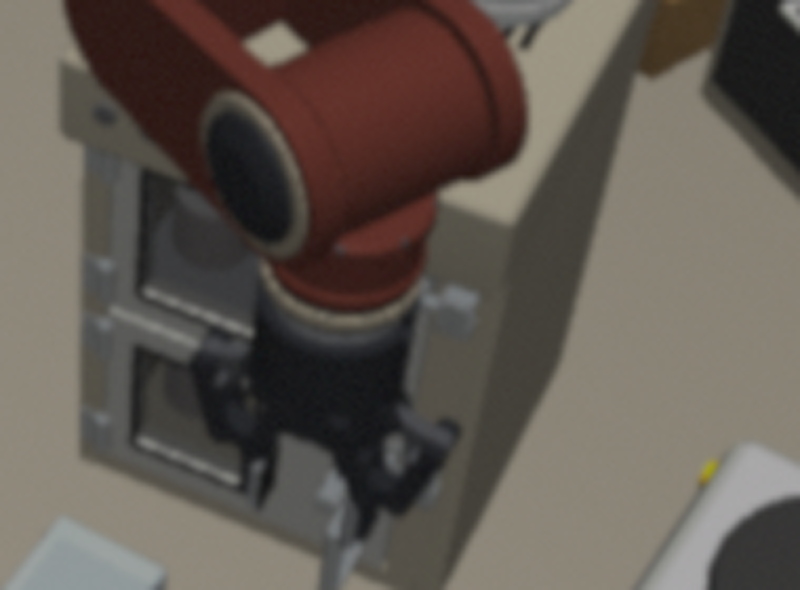

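>>> send_rows(
  rows=[
    [4.5, [2, -0.9, 0], 0],
    [4.5, [3, -0.9, 0], 0],
    [4.5, [2.5, -0.84, 0], 0],
    [4.5, [1.2, 0, 0], 0],
    [4.5, [0.4, 0, 0], 0],
    [4.5, [0.3, 0, 0], 0],
  ],
)

```text
t: 4.58
tool_pos: [0.6638, -0.0114, 0.2922]
tool_rot: [1.891, 2.509, -0.0]
contact_force: [-0.9, -0.1, -0.4]
opening: 0.0452
grip_force: 0.0
```

```bash
python3 -c "
from go import *
to((-.052,-.072,.292))"
```

```text
t 4.58 cab mm [-77.6 -72.9 292.2] tooly-cabx deg 89.9 zax [ 0. -0. -1.] F [ 0.1  0.9 -0.4] open 0.0452 q [-0.13  0.12  1.45 -0.    1.58 -0.41]
to (-0.052, -0.072, 0.292) shift cm [ 2.56 -0.09  0.02]
```

>>> send_rows(
  rows=[
    [4.5, [0.3, 0, 0], 0],
    [4.5, [0.3, 0, 0], 0],
    [4.5, [0.2, 0, 0], 0],
    [4.5, [0.2, 0, 0], 0],
  ],
)

```text
t: 5.08
tool_pos: [0.6607, -0.0012, 0.2923]
tool_rot: [1.89, 2.51, -0.0]
contact_force: [-0.0, 0.3, 0.1]
opening: 0.0449
grip_force: 0.0
```

>>> send_rows(
  rows=[
    [4.5, [0.2, 0, 0], 0],
    [4.5, [0.2, 0, 0], 0],
  ],
)

```text
t: 5.32
tool_pos: [0.6595, 0.0027, 0.2923]
tool_rot: [1.889, 2.51, -0.0]
contact_force: [-0.5, -0.3, 0.9]
opening: 0.0449
grip_force: 0.0
```

>>> send_rows(
  rows=[
    [4.5, [0.2, 0, 0], 0],
    [4.5, [0.2, 0, 0], 0],
  ],
)

```text
t: 5.58
tool_pos: [0.6584, 0.0066, 0.2923]
tool_rot: [-1.889, -2.51, 0.0]
contact_force: [-0.6, 0.6, 0.4]
opening: 0.045
grip_force: 0.0
```

>>> send_rows(
  rows=[
    [4.5, [0.2, 0, 0], 0],
    [4.5, [0.2, 0, 0], 0],
    [4.5, [0, 0, 0], 0],
  ],
)

```text
t: 5.95
tool_pos: [0.6573, 0.0104, 0.2923]
tool_rot: [-1.889, -2.51, 0.0]
contact_force: [-1.5, 0.5, -0.2]
opening: 0.0449
grip_force: 0.0
```

No contact down to 55 mm out, so the thin gripper does pass. Going 4 mm further, then gripping the knob.

>>> send_rows(
  rows=[
    [4.5, [0.2, 0, 0], 0],
    [4.5, [0.3, 0, 0], 0],
    [4.5, [0, 0, 0], 0],
    [2.5, [0, 0, 0], 0],
    [1, [0, 0, 0], 0],
    [1, [0, 0, 0], 0],
    [1, [0, 0, 0], 0],
    [1, [0, 0, 0], 0],
  ],
  newtons=25,
)

```text
t: 6.95
tool_pos: [0.6551, 0.0148, 0.2925]
tool_rot: [-1.889, -2.508, 0.003]
contact_force: [-4.9, -2.6, 2.0]
opening: 0.0146
grip_force: 24.4
```

```bash
python3 -c "
from go import *
state()"
```

```text
t 6.95 cab mm [-50.1 -71.8 292.5] tooly-cabx deg 89.9 zax [-0.002 -0.001 -1.   ] F [-1.1  5.4  2. ] open 0.0146 q [-0.09  0.1   1.47 -0.    1.58 -0.37]
```

The knob is gripped (opening 14.6 mm, 24 N). Now drawing the bolt.

>>> send_rows(
  rows=[
    [1, [0, -0.4, 0], 0],
    [1, [0, -0.5, 0], 0],
    [1, [0, -0.5, 0], 0],
    [1, [0, -0.5, 0], 0],
    [1, [0, -0.5, 0], 0],
    [1, [0, -0.4, 0], 0],
    [1, [0, -0.2, 0], 0],
    [1, [0, 0, 0], 0],
  ],
)

```text
t: 7.95
tool_pos: [0.6269, 0.0066, 0.2925]
tool_rot: [-1.89, -2.51, 0.001]
contact_force: [0.5, -1.8, 2.3]
opening: 0.0144
grip_force: 24.5
```

```bash
python3 -c "
from go import *
state()"
```

```text
t 7.95 cab mm [-50.1 -42.3 292.5] tooly-cabx deg 89.9 zax [-0. -0. -1.] F [-1.9  0.1  2.3] open 0.0144 q [-0.11  0.03  1.54 -0.    1.58 -0.39]
```

The bolt is drawn about 29.5 mm. Next I pull the leaf round its hinge, turning the tool with it.

>>> send_rows(
  rows=[
    [1, [-0.76, -0.28, 0], 3],
    [1, [-0.76, -0.28, 0], 3],
    [1, [-0.76, -0.28, 0], 3],
    [1, [-0.76, -0.28, 0], 3],
    [1, [0, 0, 0], 0],
  ],
)

```text
t: 8.57
tool_pos: [0.6221, -0.0256, 0.2925]
tool_rot: [-2.141, -2.298, 0.001]
contact_force: [0.4, -0.7, 1.4]
opening: 0.0141
grip_force: 24.6
```

```bash
python3 -c "
from go import *
state()
th=np.radians(12);print(-(.1473*np.sin(th)+.05*np.cos(th)),.105-.1473*np.cos(th)+.05*np.sin(th))"
```

```text
t 8.57 cab mm [-79.7 -28.8 292.5] tooly-cabx deg 78.0 zax [-0.001 -0.    -1.   ] F [-0.8 -0.2  1.4] open 0.0141 q [-0.16  0.02  1.55 -0.    1.58 -0.23]
-0.07953277209414623 -0.02868555704720161
```

>>> send_rows(
  rows=[
    [1, [-1.51, -0.6, 0], 6],
    [1, [-1.51, -0.6, 0], 6],
    [1, [-1.51, -0.6, 0], 6],
    [1, [-1.51, -0.6, 0], 6],
    [1, [-1.51, -0.6, 0], 6],
    [1, [-1.51, -0.6, 0], 6],
    [1, [0, 0, 0], 0],
  ],
)

```text
t: 9.45
tool_pos: [0.5702, -0.1064, 0.2925]
tool_rot: [2.746, 1.525, -0.001]
contact_force: [1.0, -2.1, 1.6]
opening: 0.0147
grip_force: 24.6
```

```bash
python3 -c "
from go import *
state()
for a in (48,102):
  th=np.radians(a);print(a,-(.1473*np.sin(th)+.05*np.cos(th)),.105-.1473*np.cos(th)+.05*np.sin(th))"
```

```text
t 9.45 cab mm [-143.    43.4  292.5] tooly-cabx deg 42.0 zax [-0. -0. -1.] F [-2.3 -0.3  1.6] open 0.0147 q [-0.31 -0.08  1.65 -0.    1.58  0.24]
48 -0.14292176311076307 0.043594302957209896
102 -0.13368555704720161 0.18453277209414623
```

Tracking the arc exactly. Now on to about 102°.

>>> send_rows(
  rows=[
    [1, [-1.51, -0.6, 0], 6],
    [1, [-1.51, -0.6, 0], 6],
    [1, [-1.51, -0.6, 0], 6],
    [1, [-1.51, -0.6, 0], 6],
    [1, [-1.51, -0.6, 0], 6],
    [1, [-1.51, -0.6, 0], 6],
    [1, [-1.51, -0.6, 0], 6],
    [1, [-1.51, -0.6, 0], 6],
    [1, [-1.51, -0.6, 0], 6],
    [1, [0, 0, 0], 0],
  ],
)

```text
t: 10.7
tool_pos: [0.4326, -0.1358, 0.2924]
tool_rot: [3.139, 0.116, -0.0]
contact_force: [-0.3, -1.8, 1.5]
opening: 0.0146
grip_force: 24.6
```

```bash
python3 -c "
from go import *
state()"
```

```text
t 10.7 cab mm [-133.1  183.8  292.4] tooly-cabx deg -11.9 zax [-0. -0. -1.] F [-1.6  0.8  1.5] open 0.0146 q [-0.47 -0.4   1.91 -0.    1.63  1.03]
```

>>> send_rows(
  rows=[
    [2.5, [0, 0, 0], 0],
    [4.5, [0, 0, 0], 0],
    [4.5, [0, 0, 0], 0],
    [4.5, [0, 0, 0], 0],
    [4.5, [0, 0, -1], 0],
    [4.5, [0, 0, -2], 0],
    [4.5, [0, 0, -3], 0],
    [4.5, [0, 0, -3], 0],
    [4.5, [0, 0, -3], 0],
    [4.5, [0, 0, 0], 0],
  ],
)

```text
t: 11.95
tool_pos: [0.4337, -0.1366, 0.4171]
tool_rot: [3.136, 0.111, 0.01]
contact_force: [-0.3, -0.0, 0.5]
opening: 0.0451
grip_force: 0.0
```

Run:
```python
from go import *
state()
for n in("scene","top"):
    d=ctrl.get_image(n);np.savez(n+"3.npz",**d);cv2.imwrite(f"pics/{n}3.png",d["frame"][:,:,::-1])
    S=cloud(d);q=(S[...,:2]-O)@np.stack([X,F]).T
    m=(S[...,2]>.325)&(S[...,2]<.345)&(q[...,0]<-.05)&(q[...,0]>-.23)&(abs(q[...,1]-.13)<.06)
    if m.sum()>5:
        l=cv2.fitLine(q[m].astype(np.float32),cv2.DIST_HUBER,0,.01,.01).ravel();print(n,m.sum(),"leaf dir",l, "open deg",(90+np.degrees(np.arctan2(l[1],-l[0]) if l[0]<0 else np.arctan2(-l[1],l[0]))))
```

```text
t 11.95 cab mm [-134.2  183.   417.1] tooly-cabx deg -12.0 zax [ 0.007 -0.003 -1.   ] F [0.1 0.3 0.5] open 0.0451 q [-0.47 -0.4   1.71  0.    1.83  1.03]
scene 540 leaf dir [ 0.97811484 -0.2080658  -0.13163932  0.12160765] open deg 102.009026
top 250 leaf dir [ 0.976832   -0.2140077  -0.08207158  0.11305096] open deg 102.357315
```

View pics/scene3.png

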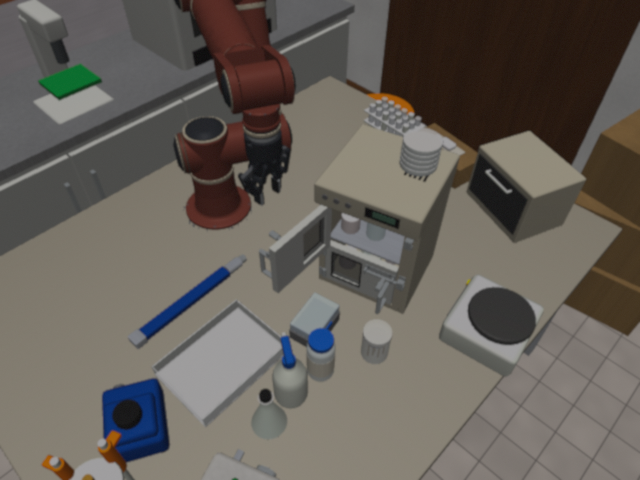

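View pics/top3.png

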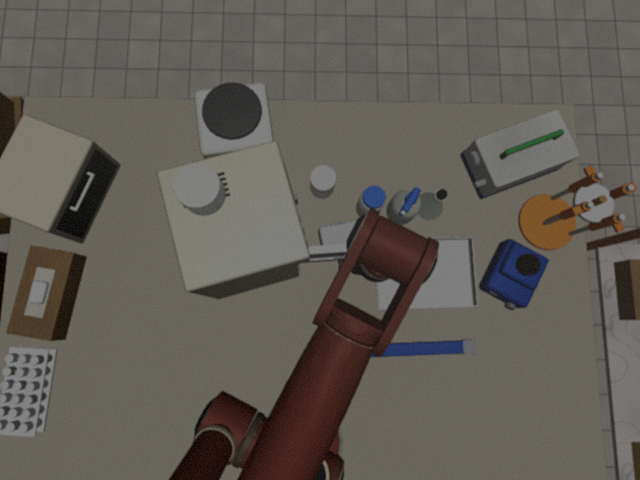

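The pictures show the top leaf standing at 102° (scene px (295,250)), the bottom leaf shut with its bolt shot (380,280), and all the loose items in place. The gripper is clear. Handing in.

```bash
python3 -c "
from station import ctrl
print(ctrl.finish_job())"
```

```text
the job is handed in; nothing more can be done
None
```

The top leaf's bolt is drawn about 29 mm and the leaf stands open at about 102°; in the last pictures the bottom half was still shut and bolted and nothing else had moved, and I handed the job in at about 12 s.

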